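Switch on under a push-latch cover

TASK

Press the cover of the grey switch box on the bench and let go so that it pops open, switch on the wide rocker inside by pressing down its raised half, then push the cover back down and press it until it stays latched shut. Only touch and push, grasp nothing; leave the narrow switch off and everything else on the bench where it is.

Things in the scene. Friction and masses are not known exactly. Their poses are not given: they have to be found in the camera images.
- box: grey metal switch box fixed to the bench, 130 (x) x 170 (y) x 66 high with the cover shut. Origin: centre of its underside, on the bench. x points from the hinge side (nearer the robot) to the side that opens, y runs along the hinge, z up. Its cover is a flat grey plate 124 x 166 x 8 with a 12 mm skirt round it.
- cover (a joint): angle of the push-latch cover, rad: 0 = shut and latched; -0.08 = pressed in to its stop (free edge 10 mm lower); 1.85 = open, leaning 16 degrees past upright towards the robot. From shut, pressed past -0.05 and let go, a weak spring swings it fully open in 1 to 2 s. Pushed over and down (2 N, up to 8 N at the last) past -0.05 and let go, it latches at 0; let go sooner, it swings open again.
- cover_press (a point): point on the cover's outer (top) face, midway along y, 105 from the hinge axis and 25 from the free edge; moves with the cover. A good place to press: 10 N is enough.
- cover_hinge (a point): midpoint of the cover's hinge axis, on the box, 60 from the box's centre on the -x side of the box, 62 above the bench. The axis is the box's y. The cover's outer face lies 4 from the axis.
- wide_switch (a joint): the WIDE white rocker switch on the panel under the cover: paddle 44 (along the box's x) x 36 (y) x 6 in a black frame. 0 = off, its half farther from the hinge stands 9 mm higher than the other; 0.4 = on, that half fully down. Needs about 2 N, stays where it is left.
- wide_press (a point): where to press the wide rocker on: on its top, midway across, 17 from its pivot towards the raised end (5 from the end). Off, it is 48 above the bench, level with the box's rim, and goes down 7 mm. It lies 27 from the box's centre along the box's +x, and 41 to one side or the other in y.
- narrow_switch (a joint): the NARROW white rocker, same but only 16 wide (y), 82 beside the wide one; which is on which side varies. It is off (0) and stays off.
- narrow_press (a point): the same point of the narrow rocker. Between the rockers, against the box wall that faces away from the hinge, a black latch block (19 x 30) rises to the rim, 49 above the bench; a 34 mm steel striker under the cover enters it.
- glue: white glue bottle, 52 dia x 150 high, standing; origin at the centre of its underside. A bystander: leave it.
- sanding_block: light wood block 110 x 60 x 35; origin at the centre of its underside. A bystander: leave it.
- caliper: steel caliper lying flat, 220 long, 12 high; origin under its beam's middle. A bystander: leave it.
- nippers: end nippers with red grips lying flat, 200 long, 18 high; origin near the pivot, underside. A bystander: leave it.
- clamp: black bar clamp lying flat, 175 long, 85 wide, 20 high; origin under its bar's middle. A bystander: leave it.
- cup: steel cup, 72 dia x 85 high; origin at the centre of its underside. A bystander: leave it.
- screwdriver: screwdriver lying flat, about 25 high; origin at its underside. A bystander: leave it.

How it is judged:
By the outcome, as a careful person would: the job done as asked, in the order asked, and still so for the second after the job is handed in, with the robot touching nothing.
It also fails if it takes over 61 s, if anything falls off the work surface, if the arm or the gripper's body presses on something with over 40 N, if the wrist force passes 120 N, or if a joint passes its speed limit or range.

ROBOT

A 6-joint arm with a two-finger parallel gripper is mounted at the origin on the work surface. World frame = base frame: x ahead of the robot, y to its left, z up, the work surface at z = 0. Lengths are in m, angles in degrees, forces in N, time in s.
With the tool pointing down it reaches from about 0.275 to 0.85 m from the base axis. Payload 19 kg.
Tool frame: the origin (TCP) lies at the very end of the fingers, on their centre line; the grasp point (between the pads) lies 19 mm behind it; z points along the fingers, x is the direction in which the jaws open and shut, and the axes are right-handed (so a half turn about z gives the same grasp; the last joint's range is limited). The gripper opens to 85 mm and grips with 20 to 120 N. Pads are 22 mm wide; open, the fingers measure 114 mm over their backs; the gripper's body (76 mm by 85 mm) begins 54 mm behind the grasp point. The pads swing forward as they close: fully open they stand 13 mm farther back than shut.
Start: joints at [57.238, 8.623, 82.357, -0, 89.026, -7.678], TCP at [0.244, 0.521, 0.231] pointing down, gripper open.
Joint ranges: [-160.23, 160.23], [-39.13, 120.54], [6.94, 153.29], [-79.49, 259.48], [9.18, 160.14], [-161.06, 161.06]. Speed limits (degrees/s): [108.29, 108.29, 127.2, 172.46, 172.46, 172.46].

INTERFACE

Orientations are given as a 3x3 rotation matrix whose columns are the frame's x, y, z axes.
In Python, from workcell import * gives the robot as it stands. The module is installed in compiled form; this text tells all that it offers.
- The arm moves only by the tool apply_moves, never from a script. Its argument "steps" is a list that holds one entry, the list of rows, each a list of 5 numbers: the opening, from -1 (shut) to 1 (fully open), then the shift along the tool's x, y, z in units of 30 mm (1.0 is 30 mm), then the turn about the tool's z in degrees. A call has 1 to 5 rows; each row is the pose to reach, as a shift and turn from the pose commanded when the call began, along the tool's axes at that moment; what a row does not reach only later rows make up. A row lasts 1/10 s, in which the tool goes at most 50 mm and 8.59 degrees, less where a joint would pass 70% of its speed; a pose out of reach is approached as far as the arm can. A call with a gripper value outside its range is refused whole. The fingers move at their own pace and stop on an object; the grip force is fixed at half the most. Time passes only in rows, so rows that repeat a pose let the fingers close. It gives the time, the measured TCP pose, the force and the opening at its end, in the units of the state.
- read_state(): the state, without advancing time (a new reading comes with each control period).
- snapshot(name): name is "scene" or "top"; returns (picture, depth): 480x640x3 uint8, red, green, blue; 480x640 float32, m along the optical axis (not along the pixel's ray), 0 where there is no reading.
- camera_info(name): a dict with "mtx" (3x3 intrinsics, pixels), "extrinsics" (4x4, takes a point from world to camera coordinates). Camera axes: x right, y down, z forward; pixel columns grow to the right and rows downward; lengths in m; the calibration is good to about 2 mm. A picture is of the moment at which its call begins. camera_info takes no time and is no camera call.
- hand_in(): hands the job in, once; it reports no verdict.
The state is a dict: "time_s": time; "joint_pos": joint angles; "dq": joint speeds; "joint_torque": joint torques, N m; "eef_pos": TCP position; "ee_rot": TCP orientation; "wrist_force": force on the tool from outside, world axes, zero at the start; "moment": the same for the moment, N m; "opening": finger opening in m.
Only numpy, scipy, OpenCV 4.12 (cv2) and the standard library are available. Lean on these libraries where they do the work, as an engineer would, in place of code of your own. Each camera call takes 0.05 s, during which the arm holds its last target. There are 200 camera calls.

## Working session

There is one attempt and no reset: what is moved stays moved. The work goes in short steps, Python scripts to look and compute and a tool call to move; the robot and the scene stay as the last step left them, time stands still between calls to the robot, and variables do not carry over. Pictures are saved under pics/ and viewed, about 8 in all and at most 12, crops included, and the job is handed in when it is done.

Besides the shell and the picture viewer there is one more tool, called after ">>>" as name(argument=value, ...), one argument or row to a line, values as JSON. apply_moves: Moves the arm, as the interface text tells. Its arguments: {"type":"object","properties":{"steps":{"type":"array","items":{"type":"array","items":{"type":"array","items":{"type":"number"}}}}},"required":["steps"]}

```bash
mkdir -p pics; cat > h.py <<'E'
from workcell import *
import numpy as np, cv2
def snap(n,f):
    p,d=snapshot(n); cv2.imwrite('pics/'+f,p[:,:,::-1]); np.savez('pics/'+f[:-4],p=p,d=d); return p,d
def world(n,d):
    c=camera_info(n);K=c['mtx'];E=np.array(c['extrinsics'])
    v,u=np.mgrid[0:480,0:640]
    P=np.stack([(u-K[0][2])/K[0][0]*d,(v-K[1][2])/K[1][1]*d,d],-1)
    return (P-E[:3,3])@E[:3,:3]
E
python3 - <<'E'
from h import *
for n in('top','scene'):
    p,d=snap(n,n+'1.png'); W=world(n,d); print(np.array(camera_info(n)['extrinsics']).round(3).tolist())
    print(n,W[::80,::107].round(3).tolist() if n=='top' else '')
s=read_state();print(s)
E
```

```text
[[-0.001, -1.0, -0.021, 0.041], [-0.994, 0.003, -0.107, 0.581], [0.107, 0.021, -0.994, 1.194], [0.0, 0.0, 0.0, 1.0]]
top [[[1.504, 1.175, -0.577], [1.507, 0.796, -0.59], [1.505, 0.414, -0.595], [1.505, 0.033, -0.605], [1.505, -0.349, -0.614], [1.503, -0.729, -0.618]], [[0.968, 0.794, 0.003], [0.967, 0.538, -0.001], [0.923, 0.259, 0.101], [0.918, 0.026, 0.106], [0.918, -0.206, 0.101], [0.959, -0.477, -0.007]], [[0.773, 0.784, 0.001], [0.771, 0.528, 0.004], [0.77, 0.277, 0.0], [0.768, 0.027, 0.002], [0.767, -0.221, -0.002], [0.765, -0.466, 0.002]], [[0.583, 0.771, 0.003], [0.583, 0.522, 0.001], [0.582, 0.274, -0.001], [0.574, 0.027, 0.065], [0.58, -0.216, 0.003], [0.579, -0.457, 0.002]], [[0.4, 0.763, -0.003], [0.4, 0.515, 0.0], [0.4, 0.27, 0.002], [0.4, 0.028, -0.0], [0.4, -0.212, 0.003], [0.4, -0.45, 0.0]], [[0.276, 0.575, 0.297], [0.223, 0.506, 0.004], [0.224, 0.266, 0.004], [0.224, 0.028, 0.0], [0.225, -0.208, 0.002], [0.226, -0.442, 0.003]]]
[[0.567, 0.824, -0.008, -0.319], [0.428, -0.302, -0.852, -0.17], [-0.704, 0.48, -0.524, 1.405], [0.0, 0.0, 0.0, 1.0]]
scene 
{'time_s': 0.1, 'joint_pos': array([ 5.72390109e+01,  8.64661700e+00,  8.23879244e+01, -1.48868865e-04,
        8.90274940e+01, -7.67822949e+00]), 'dq': array([-0.03324791, -0.07970658, -0.06312235,  0.02550859,  0.08170515,
        0.01742448]), 'joint_torque': array([ 2.05953424e-03, -7.14377260e+01, -5.71800220e+01, -2.30711885e-04,
        7.11971952e-03,  4.72933607e-06]), 'eef_pos': array([0.24365952, 0.52057367, 0.2307627 ]), 'ee_rot': array([[ 4.23926561e-01,  9.05696378e-01, -5.83715697e-04],
       [ 9.05695931e-01, -4.23926939e-01, -9.11906045e-04],
       [-1.07336281e-03, -1.42087738e-04, -9.99999414e-01]]), 'wrist_force': array([0.23591962, 0.33588724, 0.01280319]), 'moment': array([-0.03136045, -0.01745275, -0.03136113]), 'opening': 0.08519940541380099}
```

View pics/top1.png

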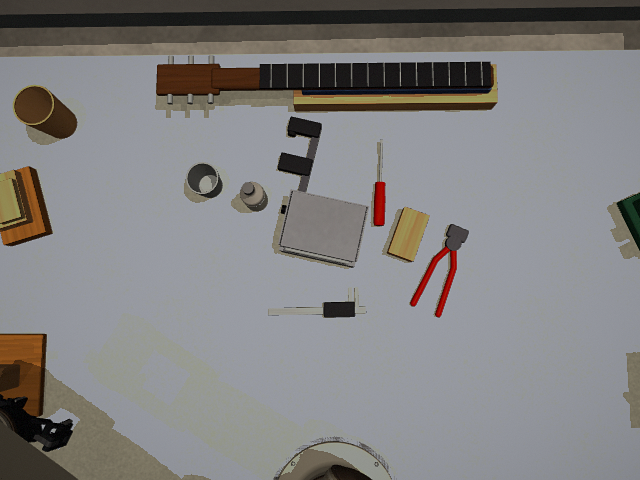

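View pics/scene1.png

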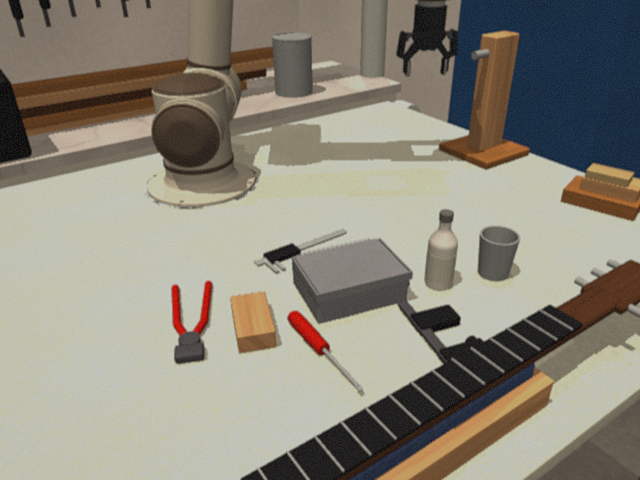

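The box's cover is at about (323,227) in the top view, with corners near (290,191), (367,206), (355,263) and (280,248). The clamp touches its upper-left side and the glue bottle stands at (252,195).

```bash
python3 - <<'E'
from h import *
for n,box in(('top',(260,180,385,275)),('scene',(280,225,425,330))):
    z=np.load(f'pics/{n}1.npz'); W=world(n,z['d'])
    u0,v0,u1,v1=box; Q=W[v0:v1,u0:u1]
    m=(Q[...,2]>.058)&(Q[...,2]<.074); q=Q[m]
    m2=m.astype(np.uint8); nl,l,st,_=cv2.connectedComponentsWithStats(m2); k=1+st[1:,4].argmax(); q=Q[l==k]
    r=cv2.minAreaRect((q[:,:2]*1000).astype(np.float32)); print(n,len(q),r,np.median(q[:,2]))
    print(cv2.boxPoints(r).round(1).tolist())
    # plane tilt
    A=np.c_[q[:,:2],np.ones(len(q))]; print(np.linalg.lstsq(A,q[:,2],rcond=None)[0])
E
```

```text
top 4807 ((603.105224609375, 23.042999267578125), (176.0335693359375, 134.7888946533203), 77.42107391357422) 0.06680347478450664
[[518.2000122070312, -48.20000076293945], [649.7000122070312, -77.5], [688.0999755859375, 94.30000305175781], [556.5, 123.5999984741211]]
[ 0.00631408 -0.00107867  0.06300872]
scene 4547 ((604.8375244140625, 23.147193908691406), (178.01229858398438, 138.17050170898438), 77.11517333984375) 0.06586579174932672
[[517.5999755859375, -48.20000076293945], [652.2999877929688, -79.0], [692.0, 94.5], [557.2999877929688, 125.30000305175781]]
[-0.00441524  0.00434092  0.06818476]
```

>>> apply_moves(
  steps=[
    [[-1, -0.7, 1.4, 0, -3], [-1, -1.4, 2.8, 0, -6], [-1, -2.1, 4.2, 0, -9], [-1, -2.8, 5.6, 0, -12.4], [-1, -3.2, 6.4, 0, -12.4]],
  ],
)

```text
time_s: 0.6
eef_pos: [0.3784, 0.3499, 0.2311]
ee_rot: [[0.219, 0.976, 0.0], [0.976, -0.219, -0.001], [-0.001, 0.0, -1.0]]
wrist_force: [0.3, -0.5, -0.4]
opening: 0.0124
```

```bash
cat >> h.py <<'E'
def go(t, Bx=None):
    s=read_state(); R=s['ee_rot']; d=R.T@(np.array(t)-s['eef_pos'])
    print('t',s['time_s'],'pos',s['eef_pos'].round(4),'F',s['wrist_force'].round(1),'op',round(s['opening'],4),'yaw of tool y',round(float(np.degrees(np.arctan2(R[1,1],R[0,1]))),2))
    print('units',(d/.03).round(2))
E
python3 -c "
from h import *
go([.644,.014,.231])"
```

```text
t 0.6 pos [0.3784 0.3499 0.2311] F [ 0.3 -0.5 -0.4] op 0.0124 yaw of tool y -12.64
units [-8.990e+00  1.109e+01  1.000e-02]
```

>>> apply_moves(
  steps=[
    [[-1, -1, 1.2, 0, 0], [-1, -2, 2.4, 0, 0], [-1, -3, 3.6, 0, 0], [-1, -4, 4.8, 0, 0], [-1, -5, 6.0, 0, 0]],
  ],
)

```text
time_s: 1.1
eef_pos: [0.5204, 0.1647, 0.2311]
ee_rot: [[0.22, 0.976, -0.0], [0.976, -0.22, -0.0], [-0.0, -0.0, -1.0]]
wrist_force: [-0.2, 1.0, 0.2]
opening: -0.0003
```

>>> apply_moves(
  steps=[
    [[-1, -1, 1.3, 0, 0], [-1, -2, 2.6, 0.6, 0], [-1, -3, 3.9, 1.2, 0], [-1, -4, 5.1, 2.4, 0], [-1, -4, 5.1, 3.6, 0]],
  ],
)

```text
time_s: 1.6
eef_pos: [0.645, 0.0124, 0.1231]
ee_rot: [[0.222, 0.975, 0.003], [0.975, -0.222, -0.001], [-0.0, 0.003, -1.0]]
wrist_force: [1.2, -0.0, -1.4]
opening: -0.0001
```

```bash
python3 -c "
from h import *
go([.644,.014,.066])
snap('scene','s2.png')"
```

```text
t 1.6 pos [0.645  0.0124 0.1231] F [ 1.2 -0.  -1.4] op -0.0001 yaw of tool y -12.84
units [ 0.05 -0.05  1.9 ]
```

View pics/s2.png

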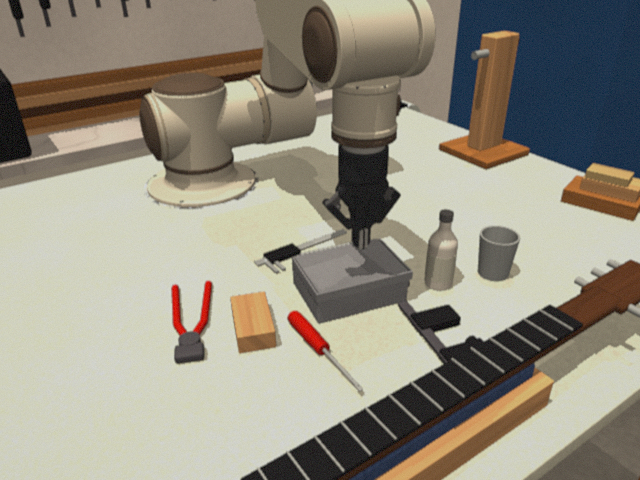

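The shut fingers are above the cover's free half, at about (360,240).

>>> apply_moves(
  steps=[
    [[-1, 0, 0, 1.0, 0], [-1, 0, 0, 1.6, 0], [-1, 0, 0, 1.85, 0], [-1, 0, 0, 2.0, 0], [-1, 0, 0, 2.1, 0]],
  ],
)

```text
time_s: 2.15
eef_pos: [0.6428, 0.0161, 0.0612]
ee_rot: [[0.219, 0.976, 0.001], [0.976, -0.219, -0.0], [0.0, 0.001, -1.0]]
wrist_force: [-1.1, 0.7, 1.4]
opening: -0.0001
```

>>> apply_moves(
  steps=[
    [[-1, 0, 0, 0.07, 0], [-1, 0, 0, 0.14, 0]],
  ],
)

```text
time_s: 2.35
eef_pos: [0.6431, 0.016, 0.0575]
ee_rot: [[0.219, 0.976, 0.002], [0.976, -0.219, -0.0], [0.0, 0.002, -1.0]]
wrist_force: [-10.8, 2.8, 32.0]
opening: 0.0001
```

The force rose to 32 N, so the cover is at its stop. I'm releasing it now.

>>> apply_moves(
  steps=[
    [[-1, 0, 0, -1.5, 0], [-1, 0, 0, -3, 0], [-1, 0, 0.3, -4.5, 0], [-1, 0, 0.6, -6.0, 0], [-1, 0, 0.6, -7.0, 0]],
  ],
)

```text
time_s: 2.85
eef_pos: [0.661, 0.0117, 0.2702]
ee_rot: [[0.22, 0.976, 0.004], [0.976, -0.22, -0.001], [0.0, 0.004, -1.0]]
wrist_force: [0.7, 0.3, 0.2]
opening: -0.0002
```

>>> apply_moves(
  steps=[
    [[-1, 0, 0, 0, 0], [-1, 0, 0, 0, 0], [-1, 0, 0, 0, 0], [-1, 0, 0, 0, 0], [-1, 0, 0, 0, 0]],
  ],
)

```text
time_s: 3.35
eef_pos: [0.6599, 0.012, 0.2652]
ee_rot: [[0.22, 0.976, -0.001], [0.976, -0.22, 0.0], [-0.0, -0.001, -1.0]]
wrist_force: [-0.5, 0.5, 1.0]
opening: 0.0002
```

>>> apply_moves(
  steps=[
    [[-1, 0, 0, 0, 0], [-1, 0, 0, 0, 0], [-1, 0, 0, 0, 0], [-1, 0, 0, 0, 0], [-1, 0, 0, 0, 0]],
  ],
)

```text
time_s: 3.85
eef_pos: [0.6601, 0.0119, 0.2661]
ee_rot: [[0.22, 0.976, 0.0], [0.976, -0.22, -0.0], [-0.0, 0.0, -1.0]]
wrist_force: [-0.0, -1.0, -0.2]
opening: 0.0003
```

```bash
python3 -c "
from h import *
go([.644,.014,.066])
p,d=snap('scene','s3.png'); q,e=snap('top','t3.png')
a=cv2.resize(p[150:330,220:460],(800,600),interpolation=3)
b=cv2.resize(q[170:275,255:395],(800,600),interpolation=3)
cv2.imwrite('pics/c3.png',cv2.resize(np.vstack([a,b]),(500,600))[:,:,::-1])"
```

```text
t 3.85 pos [0.6601 0.0119 0.2661] F [-0.  -1.  -0.2] op 0.0003 yaw of tool y -12.69
units [-0.05 -0.54  6.67]
```

View pics/c3.png

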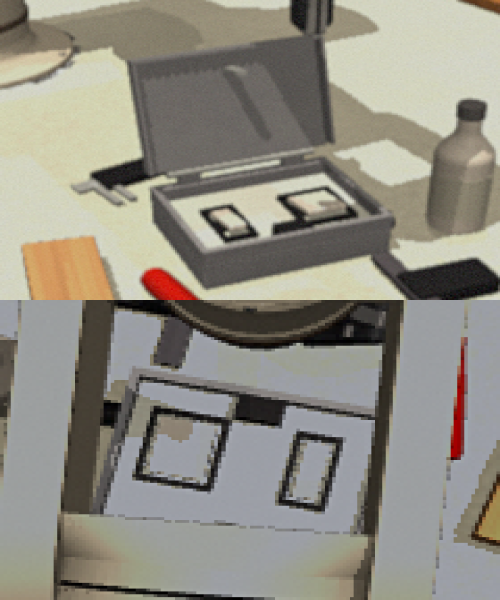

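The cover is fully open. In the top view the wide rocker is on the left (+y side), its frame centred near pixel (306,222). The narrow one is near (342,230) and the latch block near (327,209).

```bash
python3 - <<'E'
from h import *
def at(n,u,v,z):
    c=camera_info(n);K=np.array(c['mtx']);E=np.array(c['extrinsics']);R=E[:3,:3]
    o=-R.T@E[:3,3]; r=R.T@np.linalg.inv(K)@[u,v,1]; return o+r*(z-o[2])/r[2]
w=at('top',306,222.2,.044);n=at('top',341.8,229.9,.044);l=at('top',327.2,208.9,.049)
print(w,n,l,np.linalg.norm(w-n),np.degrees(np.arctan2(*(w-n)[[1,0]]))-90)
yaw=np.radians(-12.7); X=np.array([np.cos(yaw),np.sin(yaw),0]);Y=np.array([-X[1],X[0],0])
c=(w+n)/2-.010*X; print('centre from rockers',c, 'latch in box',(l-c)@X,(l-c)@Y)
print('from cover', np.array([.604,.023,0])-.005*X)
# box rim z .045-.052 from both depth views
for f,nm,b in(('s3','scene',(280,225,425,335)),('t3','top',(270,180,385,250))):
    z=np.load(f'pics/{f}.npz');W=world(nm,z['d'])[b[1]:b[3],b[0]:b[2]]
    q=W.reshape(-1,3)-c; x=q@X;y=q@Y
    m=(q[:,2]>.044)&(q[:,2]<.053)&(abs(x)<.08)&(abs(y)<.1)
    print(nm,m.sum(),np.percentile(x[m],[1,3,97,99]).round(4),np.percentile(y[m],[1,3,97,99]).round(4))
    m=(q[:,2]>.15)&(q[:,2]<.22)&(abs(x+.08)<.05)&(abs(y)<.1)
    for lo in(.15,.16,.17,.18,.19):
        k=m&(q[:,2]>lo)&(q[:,2]<lo+.01); print(lo,k.sum(),np.median(x[k]) if k.any() else '',np.percentile(y[k],[2,98]) if k.any() else '')
wp=c+.027*X+.041*Y; print('wide_press',wp)
go([wp[0],wp[1],.060])
E
```

```text
[0.61644157 0.06042658 0.044     ] [ 0.59894502 -0.01882771  0.044     ] [0.64527008 0.01330952 0.049     ] 0.08116263296086684 -12.449200735395237
centre from rockers [0.59793795 0.0229979  0.044     ] latch in box 0.048304083249462344 0.0009544405813205446
from cover [0.59912233 0.02409923 0.        ]
scene 391 [-0.067  -0.0661 -0.0568 -0.0557] [-0.0865 -0.0859  0.0713  0.0864]
0.15 0  
0.16 0  
0.17 0  
0.18 0  
0.19 0  Traceback (most recent call last):
  File "<stdin>", line 15, in <module>
    return _quantile_unchecked(
        a, q, axis, out, overwrite_input, method, keepdims, weights)
    return _ureduce(a,
                    func=_quantile_ureduce_func,
    ...<5 lines>...
                    overwrite_input=overwrite_input,
                    method=method)
    r = func(a, **kwargs)
    result = _quantile(arr,
                       quantiles=q,
    ...<2 lines>...
                       out=out,
                       weights=wgt)
    slices_having_nans = np.isnan(arr[-1, ...])
                                  ~~~^^^^^^^^^
IndexError: index -1 is out of bounds for axis 0 with size 0
```

>>> apply_moves(
  steps=[
    [[-1, 0.6, -0.6, 1, 0], [-1, 1.27, -1.2, 2.2, 0], [-1, 1.27, -1.2, 3.6, 0], [-1, 1.27, -1.2, 5.0, 0], [-1, 1.27, -1.2, 6.3, 0]],
  ],
)

```text
time_s: 4.45
eef_pos: [0.6329, 0.0572, 0.0755]
ee_rot: [[0.219, 0.976, -0.0], [0.976, -0.219, -0.0], [-0.0, -0.0, -1.0]]
wrist_force: [0.6, -0.7, -0.3]
opening: 0.0003
```

```bash
python3 - <<'E'
from h import *
go([.6333,.057,.050])
snap('top','t4.png');p,d=snap('scene','s4.png'); cv2.imwrite('pics/c4.png',cv2.resize(p[190:320,280:430],(690,598),interpolation=3)[:,:,::-1])
E
```

```text
t 4.45 pos [0.6329 0.0572 0.0755] F [ 0.6 -0.7 -0.3] op 0.0003 yaw of tool y -12.66
units [-0.01  0.01  0.85]
```

View pics/c4.png

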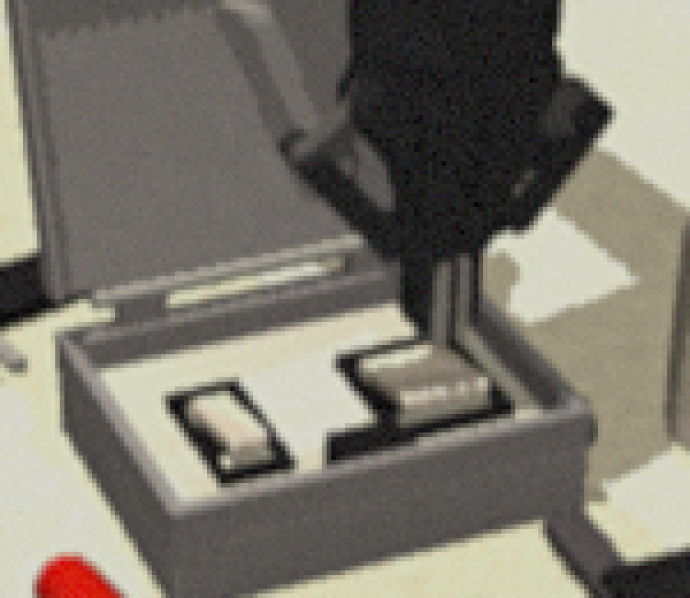

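The fingers hang over the wide rocker, whose raised end faces the camera at about (445,385) in the crop. Pressing now.

>>> apply_moves(
  steps=[
    [[-1, 0, 0, 0.5, 0], [-1, 0, 0, 0.85, 0], [-1, 0, 0, 0.95, 0], [-1, 0, 0, 1.05, 0], [-1, 0, 0, 1.1, 0]],
  ],
)

```text
time_s: 5.05
eef_pos: [0.6339, 0.0569, 0.0448]
ee_rot: [[0.22, 0.976, 0.002], [0.976, -0.22, -0.0], [0.0, 0.002, -1.0]]
wrist_force: [1.6, -1.9, 1.3]
opening: 0.0002
```

>>> apply_moves(
  steps=[
    [[-1, 0, 0, 0.05, 0], [-1, 0, 0, 0.1, 0], [-1, 0, 0, 0.1, 0]],
  ],
)

```text
time_s: 5.35
eef_pos: [0.6342, 0.0568, 0.0421]
ee_rot: [[0.22, 0.976, 0.002], [0.976, -0.22, -0.0], [0.0, 0.002, -1.0]]
wrist_force: [4.0, -1.7, 6.0]
opening: -0.0
```

>>> apply_moves(
  steps=[
    [[-1, 0, 0, 0.04, 0], [-1, 0, 0, 0.07, 0], [-1, 0, 0, 0.07, 0]],
  ],
)

```text
time_s: 5.65
eef_pos: [0.6345, 0.0569, 0.0415]
ee_rot: [[0.22, 0.976, 0.003], [0.976, -0.22, -0.0], [0.0, 0.003, -1.0]]
wrist_force: [-4.0, -0.4, 26.2]
opening: 0.0002
```

Hard stop at 26 N. I'm lifting and checking.

>>> apply_moves(
  steps=[
    [[-1, 0, 0, -0.5, 0], [-1, 0, 0, -2, 0], [-1, 0, 0, -3.6, 0], [-1, 0, 0, -5.2, 0], [-1, 0, 0, -6.8, 0]],
  ],
)

```text
time_s: 6.15
eef_pos: [0.6327, 0.0571, 0.2452]
ee_rot: [[0.22, 0.976, -0.0], [0.976, -0.22, 0.0], [-0.0, -0.0, -1.0]]
wrist_force: [0.0, -0.7, -0.7]
opening: 0.0005
```

>>> apply_moves(
  steps=[
    [[-1, 0, 0, -0.8, 0], [-1, 0, 0, -0.8, 0]],
  ],
)

```text
time_s: 6.35
eef_pos: [0.634, 0.0571, 0.2715]
ee_rot: [[0.219, 0.976, 0.006], [0.976, -0.219, -0.0], [0.001, 0.006, -1.0]]
wrist_force: [0.5, -0.1, -0.5]
opening: -0.0
```

```bash
python3 - <<'E'
from h import *
p,d=snap('scene','s5.png'); cv2.imwrite('pics/c5.png',cv2.resize(p[150:320,270:440],(600,600),interpolation=3)[:,:,::-1])
yaw=np.radians(-12.7); X=np.array([np.cos(yaw),np.sin(yaw),0]);Y=np.array([-X[1],X[0],0]);c=np.array([.598,.023,0])
W=world('scene',d);q=W.reshape(-1,3)-c;x=q@X;y=q@Y;z=q[:,2]
for zl in np.arange(.07,.21,.02):
    m=(z>zl)&(z<zl+.02)&(x>-.13)&(x<-.03)&(abs(y)<.09)
    if m.sum()>5: print(zl,m.sum(),np.median(x[m]).round(4),np.percentile(y[m],[2,98]).round(3),z[m].max().round(4))
H=c+np.array([0,0,.062])-.06*X
a=1.85
B=c-.140*X; go([B[0],B[1],.27])
E
```

```text
0.07 1002 -0.0594 [-0.086  0.087] 0.09
0.09000000000000001 1032 -0.0652 [-0.086  0.087] 0.11
0.11000000000000001 1049 -0.0709 [-0.086  0.087] 0.13
0.13 1069 -0.0767 [-0.086  0.087] 0.15
0.15000000000000002 1048 -0.0823 [-0.086  0.087] 0.17
0.17000000000000004 1077 -0.0867 [-0.086  0.087] 0.19
0.19000000000000003 27 -0.0813 [-0.084  0.073] 0.1912
t 6.4 pos [0.6336 0.0571 0.2688] F [ 0.7  0.1 -0.3] op -0.0 yaw of tool y -12.68
units [-1.37 -5.57 -0.06]
```

View pics/c5.png

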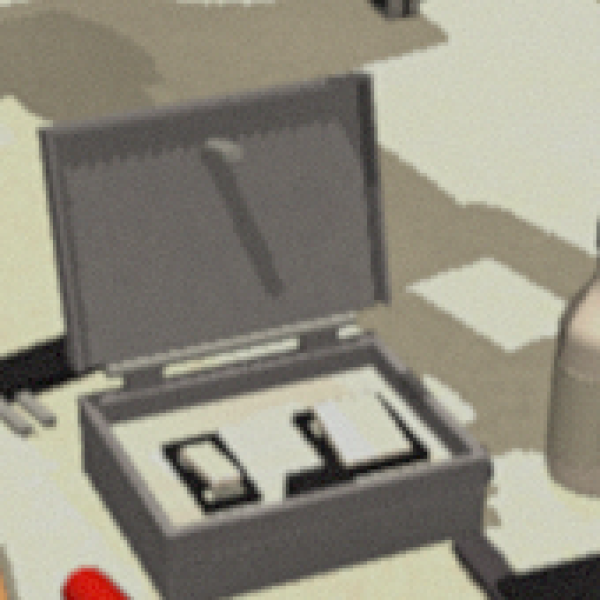

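The wide rocker has flipped: its near end is down in the crop at (365,435), and the narrow one is unchanged. Next I go behind the cover.

>>> apply_moves(
  steps=[
    [[-1, -0.4, -1.4, 0, 0], [-1, -0.8, -2.8, 0, 0], [-1, -1.2, -4.2, 0, 0], [-1, -1.37, -5.57, 0, 0], [-1, -1.37, -5.57, 0, 0]],
  ],
)

```text
time_s: 6.9
eef_pos: [0.4574, 0.0541, 0.2665]
ee_rot: [[0.219, 0.976, -0.001], [0.976, -0.219, 0.0], [-0.0, -0.001, -1.0]]
wrist_force: [1.9, -0.7, 0.5]
opening: 0.0001
```

>>> apply_moves(
  steps=[
    [[-1, 0, 0, 1.2, 0], [-1, 0, 0, 2.4, 0], [-1, 0, 0, 3.6, 0], [-1, 0, 0, 4.1, 0], [-1, 0, 0, 4.1, 0]],
  ],
)

```text
time_s: 7.4
eef_pos: [0.4599, 0.0536, 0.1409]
ee_rot: [[0.22, 0.976, -0.006], [0.976, -0.22, 0.0], [-0.001, -0.006, -1.0]]
wrist_force: [0.1, -0.9, 0.5]
opening: -0.0003
```

```bash
python3 - <<'E'
from h import *
go([.461,.054,.145])
# path of TCP in box frame (x,z) mm: hinge (-60,62); contact by finger's +x bottom corner (half width 11)
for t in range(115,-6,-10):
    a=np.radians(t)
    for r in (100,):
        x=-60+r*np.cos(a)-4*np.sin(a); z=62+r*np.sin(a)+4*np.cos(a)
        print(t,round(x-11,1),round(z,1),'tool y units from -140:',round((x-11+140)/30,2),'tool z from 145:',round((145-z)/30,2))
E
```

```text
t 7.4 pos [0.4599 0.0536 0.1409] F [ 0.1 -0.9  0.5] op -0.0003 yaw of tool y -12.68
units [ 0.02  0.03 -0.14]
115 -116.9 150.9 tool y units from -140: 0.77 tool z from 145: -0.2
105 -100.7 157.6 tool y units from -140: 1.31 tool z from 145: -0.42
95 -83.7 161.3 tool y units from -140: 1.88 tool z from 145: -0.54
85 -66.3 162.0 tool y units from -140: 2.46 tool z from 145: -0.57
75 -49.0 159.6 tool y units from -140: 3.03 tool z from 145: -0.49
65 -32.4 154.3 tool y units from -140: 3.59 tool z from 145: -0.31
55 -16.9 146.2 tool y units from -140: 4.1 tool z from 145: -0.04
45 -3.1 135.5 tool y units from -140: 4.56 tool z from 145: 0.32
35 8.6 122.6 tool y units from -140: 4.95 tool z from 145: 0.75
25 17.9 107.9 tool y units from -140: 5.26 tool z from 145: 1.24
15 24.6 91.7 tool y units from -140: 5.49 tool z from 145: 1.78
5 28.3 74.7 tool y units from -140: 5.61 tool z from 145: 2.34
-5 29.0 57.3 tool y units from -140: 5.63 tool z from 145: 2.92
```

>>> apply_moves(
  steps=[
    [[-1, 0, 0.7, 0, 0], [-1, 0, 1.2, -0.2, 0], [-1, 0, 1.7, -0.4, 0], [-1, 0, 2.2, -0.5, 0], [-1, 0, 2.6, -0.5, 0]],
  ],
)

```text
time_s: 7.9
eef_pos: [0.5385, 0.0363, 0.1598]
ee_rot: [[0.22, 0.976, 0.001], [0.976, -0.22, -0.0], [0.0, 0.001, -1.0]]
wrist_force: [-1.4, 1.0, 0.5]
opening: 0.0002
```

```bash
python3 - <<'E'
from h import *
yaw=np.radians(-12.7);X=np.array([np.cos(yaw),np.sin(yaw),0])
s=read_state();print((s['eef_pos']-[.598,.023,0])@X,s['eef_pos'][2],s['wrist_force'])
p,d=snap('scene','s6.png'); cv2.imwrite('pics/c6.png',cv2.resize(p[120:320,250:450],(600,600),interpolation=3)[:,:,::-1])
E
```

```text
-0.06094196770451065 0.15983513750049516 [-1.42969427  1.00651821  0.49012596]
```

View pics/c6.png

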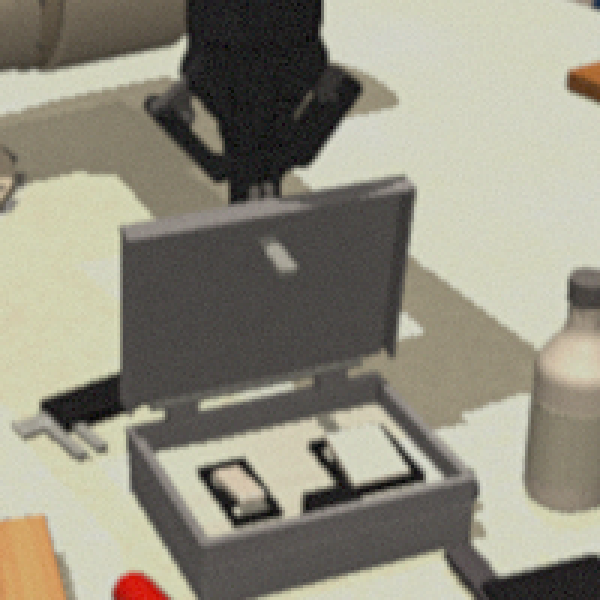

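The fingers push behind the cover, which is now just past upright. I'm continuing along the arc.

>>> apply_moves(
  steps=[
    [[-1, 0, 0.4, 0, 0], [-1, 0, 0.96, 0.19, 0], [-1, 0, 1.47, 0.46, 0], [-1, 0, 1.93, 0.82, 0], [-1, 0, 2.32, 1.25, 0]],
  ],
)

```text
time_s: 8.45
eef_pos: [0.6064, 0.021, 0.1215]
ee_rot: [[0.219, 0.976, 0.001], [0.976, -0.219, -0.0], [0.0, 0.001, -1.0]]
wrist_force: [0.1, 0.7, 3.4]
opening: -0.0
```

```bash
python3 - <<'E'
from h import *
yaw=np.radians(-12.7);X=np.array([np.cos(yaw),np.sin(yaw),0])
s=read_state();print((s['eef_pos']-[.598,.023,0])@X,s['eef_pos'][2],s['wrist_force'])
E
```

```text
0.008637934855170648 0.12154550569832849 [0.07849936 0.66643944 3.44230485]
```

>>> apply_moves(
  steps=[
    [[-1, 0, 0.35, 0.45, 0], [-1, 0, 0.65, 0.95, 0], [-1, 0, 0.85, 1.4, 0], [-1, 0, 1.0, 1.7, 0], [-1, 0, 1.0, 1.85, 0]],
  ],
)

```text
time_s: 8.95
eef_pos: [0.6349, 0.0145, 0.0651]
ee_rot: [[0.22, 0.976, -0.0], [0.976, -0.22, -0.0], [-0.0, -0.0, -1.0]]
wrist_force: [1.8, -1.0, 3.2]
opening: -0.0003
```

>>> apply_moves(
  steps=[
    [[-1, 0, 0, 0.1, 0], [-1, 0, 0, 0.2, 0], [-1, 0, 0, 0.25, 0]],
  ],
)

```text
time_s: 9.25
eef_pos: [0.6347, 0.0146, 0.0588]
ee_rot: [[0.219, 0.976, 0.001], [0.976, -0.219, -0.0], [-0.0, 0.001, -1.0]]
wrist_force: [2.0, -0.6, 4.6]
opening: 0.0
```

>>> apply_moves(
  steps=[
    [[-1, 0, 0, 0.05, 0], [-1, 0, 0, 0.1, 0], [-1, 0, 0, 0.1, 0]],
  ],
)

```text
time_s: 9.55
eef_pos: [0.6349, 0.0146, 0.0582]
ee_rot: [[0.219, 0.976, 0.002], [0.976, -0.219, -0.0], [0.0, 0.002, -1.0]]
wrist_force: [-10.2, 0.4, 29.3]
opening: 0.0001
```

At its stop (29 N). I'm letting go slowly, then retreating.

>>> apply_moves(
  steps=[
    [[-1, 0, 0, -0.2, 0], [-1, 0, 0, -0.5, 0], [-1, 0, 0, -2, 0], [-1, 0, 0, -3.5, 0], [-1, 0, 0, -5, 0]],
  ],
)

```text
time_s: 10.05
eef_pos: [0.6341, 0.0147, 0.2075]
ee_rot: [[0.219, 0.976, -0.0], [0.976, -0.219, -0.0], [-0.0, -0.0, -1.0]]
wrist_force: [0.7, -0.3, -0.6]
opening: -0.0002
```

>>> apply_moves(
  steps=[
    [[-1, 0, 0, -1, 0], [-1, 0, 0, -2, 0], [-1, 0, 0, -2, 0], [-1, 0, 0, -2, 0], [-1, 0, 0, -2, 0]],
  ],
)

```text
time_s: 10.55
eef_pos: [0.6342, 0.0146, 0.2643]
ee_rot: [[0.22, 0.976, -0.002], [0.976, -0.22, 0.0], [-0.0, -0.002, -1.0]]
wrist_force: [0.6, -1.0, -0.3]
opening: -0.0003
```

>>> apply_moves(
  steps=[
    [[-1, 0, 0, 0, 0], [-1, 0, 0, 0, 0], [-1, 0, 0, 0, 0], [-1, 0, 0, 0, 0], [-1, 0, 0, 0, 0]],
  ],
)

```text
time_s: 11.05
eef_pos: [0.6346, 0.0146, 0.2654]
ee_rot: [[0.22, 0.976, -0.0], [0.976, -0.22, -0.0], [-0.0, -0.0, -1.0]]
wrist_force: [-0.1, 0.5, -0.8]
opening: 0.0001
```

```bash
python3 - <<'E'
from h import *
s=read_state();print(s['time_s'],s['eef_pos'],s['wrist_force'])
p,d=snap('scene','s7.png')
W=world('scene',d)[240:300,300:405]; W0=world('scene',np.load('pics/scene1.npz')['d'])[240:300,300:405]
for w in(W,W0):
    m=(w[...,2]>.05)&(w[...,2]<.2); print(m.sum(),w[m][:,2].mean().round(4),w[m][:,2].max().round(4))
E
```

```text
11.05 [0.63457489 0.01459488 0.26539595] [-0.08217324  0.48529668 -0.79254787]
4720 0.0647 0.0692
4716 0.0648 0.07
```

View pics/s7.png

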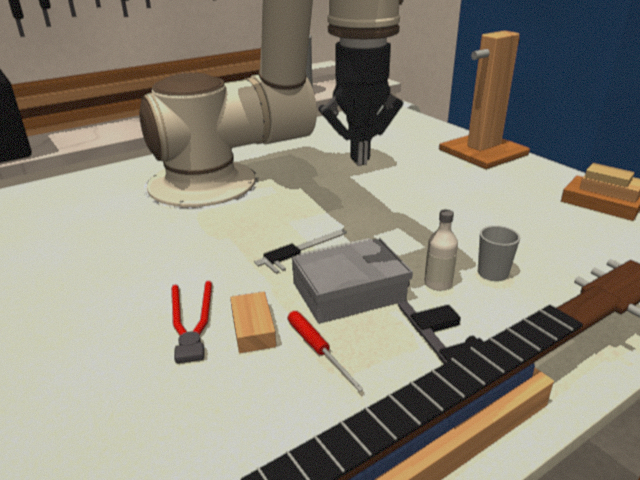

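The cover is shut and has stayed shut for over a second. The arm is clear of it and the bystanders haven't moved. Handing in.

```bash
python3 -c "
from workcell import *
print(hand_in())"
```

```text
the job is handed in; nothing more can be done
None
```

The job is done and handed in at about 11 s of the 61 s allowed. I used 7 of the 12 pictures.

- **Opening:** I pressed the cover to its stop (32 N at the wrist) and let go, and it swung fully open.
- **Rocker:** I pressed the raised half of the wide rocker down to its stop (26 N). The next picture showed it flipped on and the narrow switch unchanged.
- **Closing:** I pushed the cover over from behind with the shut fingers and pressed it to its stop (29 N). I then backed the arm away.

**Last checks:** More than a second after release the cover was still shut, with a mean height of 64.7 mm against 64.8 mm at the start. The arm was about 20 cm above it with no contact force, and the other things on the bench looked unmoved in the last picture. The rocker could not be seen once the cover was shut. I last saw it on as I began closing. No check failed or disagreed.

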